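Put up the folding drying stand and hang the tumbler on it

ROBOT

A 7-joint arm with a two-finger parallel gripper is mounted at the origin on a cart in front of the work surface, level with it; the furniture and walls round the work are solid. World frame = base frame: x ahead of the robot, y to its left, z up, the work surface at z = 0. Lengths are in m, angles in rad, forces in N, time in s.
With the tool pointing down it reaches from about 0.4 to 0.85 m from the base axis. Payload 6.9 kg.
Tool frame: the origin (TCP) lies midway between the tips of the shut fingers; the grasp point (between the pads) lies behind it (ctrl.pinch_z is the z of the grasp point in the tool frame, in m); z points along the fingers, y is the direction in which the jaws open and shut (so a half turn about z gives the same grasp; the last joint's range is limited). The gripper opens to 85 mm and grips with 20 to 120 N. Pads are 22 mm wide; open, the fingers measure 114 mm over their backs; the gripper's body (76 mm by 85 mm) begins 54 mm behind the grasp point. The pads swing forward as they close: fully open they stand 13 mm farther back than shut.
Start: joints at [-1.129, 0.507, -0.238, 1.5, 0.126, 1.149, -0.155], TCP at [0.206, 0.59, 0.231] pointing down, gripper open.
Joint ranges: [-3.08, 3.08], [-0.24, 2.05], [-1.43, 1.35], [0, 2.5], [-1.52, 4.66], [0.17, 1.96], [-2.89, 2.89]. Speed limits (rad/s): [2.39, 2.39, 3.14, 3.14, 3.14, 3.14, 3.14].

INTERFACE

Orientations are given as a unit quaternion [w, x, y, z].
In Python, from station import ctrl, get_state, vision, ticket, models gives the robot as it stands. Calls block until the motion is done:
- ctrl.movep(position, orientation): joint-space move of the TCP to a pose.
- ctrl.movel(position, frame=None, max_speed=0.15): straight line of the TCP; frame=None keeps the orientation; max_speed is the mean speed in m/s.
- ctrl.set_joints(angles): joint-space move.
- ctrl.ungrasp() and ctrl.close_gripper(force=None): open the fingers fully, or close them until they stop; force is the grip in N (None keeps the last).
- ctrl.pause(seconds).
- ctrl.ik(position, orientation): joint angles nearest the present ones, or None.
- get_state(): the state.
- vision.grab_frame(name): name is "scene" or "top" or "wrist"; returns (picture, depth): 420x560x3 uint8, blue, green, red; 420x560 float32, m along the optical axis (not along the pixel's ray), 0 where there is no reading.
- vision.camera_info(name): a dict with "mtx" (3x3 intrinsics, pixels), "R" (3x3) and "t" (3): a world point X has camera coordinates R X + t; the wrist camera has in their place "hand_eye" (4x4, takes a point from camera to tool coordinates, whose origin is the TCP and whose axes are the flange's). Camera axes: x right, y down, z forward; pixel columns grow to the right and rows downward; lengths in m; the calibration is good to about 2 mm. A picture is of the moment at which its call begins: read the wrist's pose just before it. camera_info takes no time and is no camera call.
A pose or a line that the arm cannot do raises ctrl.Unreachable and nothing moves.
- ticket.close_job(): hands the job in, once; it reports no verdict.
Trained networks look in the newest picture that a camera, given by its name, has taken for a name from the list of things; names that differ only in an ending like _2 or _b are one class to them, and where a whole thing is asked for, a point or a joint stands for the part that bears it (a point fixed in the world has none). Each returns a list of dicts, best first, with "p" (0 to 1); they miss things now and then, are a little off and sometimes report something else, mostly with a low value. They report only what shows in the picture. A call takes as long as a camera call. They do not tell look-alikes from the thing itself.
- models.recognise(camera, target): "point" ([column, row] in pixels, amid what is visible of it).
- models.masks_of(camera, target): "mask" (420x560 bool, what is visible of it) and "point" ([column, row] in pixels, amid what is visible of it).
The state is a dict: "time": time; "qpos": joint angles; "qd": joint speeds; "tau": joint torques, N m; "tcp_pos": TCP position; "eef_rot": TCP orientation; "contact_force": force on the tool from outside, world axes, zero at the start; "wrist_torque": the same for the moment, N m; "width": finger opening in m.
Only numpy, scipy, OpenCV 4.12 (cv2) and the standard library are available. Lean on these libraries where they do the work, as an engineer would, in place of code of your own. Each camera call takes 0.05 s, during which the arm holds its last target. There are 200 camera calls.

TASK

Put up the folding drying stand: raise its steel arm, then press the red knee bar of the brace down past its dead centre until the brace snaps home and holds the arm. Then slip the upside-down copper tumbler over the slanting arm along the arm's axis, gently and still upside down, until the inside of its bottom rests on the arm's black ball end, and leave it hanging there. Leave the two jars and the lemon where they are.

Things in the scene. Friction and masses are not known exactly. Their poses are not given: they have to be found in the camera images.
- stand: Folding drying stand, screwed down: dark wooden board 300 x 100 x 14 mm. Origin on the worktop under the arm's hinge, z up; the board reaches 258 mm to -x (the robot's side) and 42 mm to +x. All moves in its x-z plane at y = 0. Arm hinge 40 mm up at x = 0; brace foot hinge at x = -190, 22 mm up, lugs to 33 mm. Brace: two aluminium links, 40.5 mm and 137 mm, the upper pinned to the arm 95 mm from its hinge.
- dry_arm (a joint): Hinge of the steel arm (rod 14 mm thick, 22 mm black ball at its end), rad: 0 = folded along the stand's -x, 5 degrees above level; about 0.97 = up, 61 degrees above level, still leaning to -x; a stop holds it from 0.977. 2 to 4 N at the end lift it. The hinge is stiff (0.22 Nm): the arm stays where it is left. Lifting the arm alone cannot lock the brace.
- brace (a joint): Hinge of the lower brace link, rad: 0 = folded, near level, pointing to the stand's -x; it swings up and over to +x as the arm rises (about 1.45 with the arm at 0.77, 1.95 at 0.945); 2.39 = links in line (dead centre); 2.66 = snapped home on its stop, holding the arm. The springy stop of the arm pushes it away from dead centre either way. With the arm up, 8 to 18 N down on the knee bar take it through.
- knee (a point): Middle of the red knee bar (14 mm thick, 50 mm long, along the stand's y) that joins the two brace links. In the stand's frame: folded at x = -230 mm, 28 mm up; with the arm nearly up about x = -167, 55 mm up; snapped home at x = -152, 35 mm up.
- ball_end (a point): Very end of the arm's black ball, 197 mm from the arm hinge; z points outward along the arm, y along the hinge (the stand's y). Folded it is 57 mm above the worktop; up, 212 mm, and 97 mm from the hinge to the stand's -x. The rod can be pinched across y, 20 to 35 mm short of this point; folded, the brace lies below it.
- tumbler: Copper tumbler, 85 mm high, standing upside down, mass about 0.16 kg. Origin at the centre of its foot (the uppermost point at the start); z axis towards its mouth (down). Outer diameter 54 mm at the foot, 58 mm 4 mm from it, 69 mm at the mouth; wall 3 mm; hollow, 80 mm deep inside.
- tumbler_floor (a point): Centre of the tumbler's inside bottom, 5 mm from the foot along its z axis.
- jar: honey-coloured jar with yellow lid, a bystander; origin under its middle
- spice_jar: spice jar with red lid, a bystander; origin under its middle
- lemon: lemon, a bystander; origin under its middle
Mind the look-alikes: they are no part of the job. Leave any blue or purple look-alike of the tumbler alone.

How it is judged:
By the outcome, as a careful person would: the job done as asked, in the order asked, and still so for the second after the job is handed in, with the robot touching nothing.
It also fails if it takes over 72 s, if anything falls off the work surface, if the arm or the gripper's body presses on something with over 40 N, if the wrist force passes 120 N, or if a joint passes its speed limit or range.

## Working session

There is one attempt and no reset: what is moved stays moved. The work goes in short steps, each a Python script; the robot and the scene stay as the last script left them, time stands still between calls to the robot, and variables do not carry over. Pictures are saved under pics/ and viewed, about 8 in all and at most 12, crops included, and the job is handed in when it is done.

```bash
ls; mkdir -p pics; cat > h.py <<'E'
import numpy as np, cv2
from station import ctrl, get_state, vision, ticket, models
from scipy.spatial.transform import Rotation as Rn
def cam_pts(name, depth, mask=None):
    """world points (H,W,3) for fixed cams"""
    c=vision.camera_info(name); K=np.array(c["mtx"])
    v,u=np.mgrid[0:depth.shape[0],0:depth.shape[1]]
    P=np.stack([(u-K[0,2])/K[0,0]*depth,(v-K[1,2])/K[1,1]*depth,depth],-1)
    if "R" in c:
        R=np.array(c["R"]);t=np.array(c["t"]); return (P-t)@R
    return P
def q2R(q): return Rn.from_quat([q[1],q[2],q[3],q[0]]).as_matrix()
def R2q(R):
    q=Rn.from_matrix(R).as_quat(); return [q[3],q[0],q[1],q[2]]
def tcp():
    s=get_state(); return np.array(s["tcp_pos"]),q2R(s["eef_rot"])
E
cat > a.py <<'E'
from h import *
ims=[]
for n in ["scene","top"]:
    im,d=vision.grab_frame(n); np.savez(f"{n}.npz",im=im,d=d); W=cam_pts(n,d)
    for t in ["stand","dry_arm","brace","knee","ball_end","tumbler","jar","spice_jar","lemon"]:
        for r in models.masks_of(n,t)[:4]:
            if r["p"]<.2: continue
            m=r["mask"]&(d>0); w=W[m]
            print(n,t,round(r["p"],2),np.round(r["point"]),m.sum(),np.round(np.median(w,0),3),np.round(np.percentile(w,[3,97],axis=0),3).tolist() if len(w) else "")
    cv2.imwrite(f"pics/{n}1.png",im)
print(get_state(), ctrl.pinch_z)
E
python3 a.py
```

```text
pics
scene stand 0.85 [272. 236.] 1925 [0.512 0.085 0.016] [[0.401, 0.028, 0.009], [0.668, 0.141, 0.06]]
scene stand 0.35 [276. 222.] 304 [0.552 0.102 0.053] [[0.462, 0.075, 0.004], [0.657, 0.169, 0.066]]
scene dry_arm 0.7 [276. 224.] 242 [0.548 0.099 0.055] [[0.462, 0.074, 0.015], [0.648, 0.149, 0.067]]
scene dry_arm 0.52 [379. 265.] 344 [ 0.595 -0.209  0.041] [[0.576, -0.224, 0.017], [0.626, -0.183, 0.053]]
scene brace 0.68 [258. 247.] 205 [0.446 0.078 0.034] [[0.418, 0.048, 0.015], [0.519, 0.107, 0.046]]
scene knee 0.53 [259. 249.] 162 [0.439 0.075 0.035] [[0.418, 0.048, 0.024], [0.503, 0.09, 0.044]]
scene ball_end 0.47 [276. 222.] 185 [0.55  0.098 0.056] [[0.462, 0.074, 0.045], [0.646, 0.129, 0.067]]
scene tumbler 0.9 [312. 247.] 743 [ 0.509 -0.071  0.059] [[0.498, -0.088, 0.006], [0.545, -0.039, 0.088]]
scene tumbler 0.79 [332. 270.] 890 [ 0.472 -0.165  0.06 ] [[0.459, -0.183, 0.007], [0.509, -0.136, 0.088]]
scene tumbler 0.67 [347. 305.] 1260 [ 0.403 -0.267  0.058] [[0.39, -0.287, 0.004], [0.442, -0.233, 0.088]]
scene tumbler 0.64 [292. 288.] 1080 [ 0.359 -0.135  0.058] [[0.344
[... 1735 characters left out ...]
.092, 0.038]]
{'time': 1.0, 'qpos': array([-1.12949017,  0.50743647, -0.23761154,  1.5001689 ,  0.1257246 ,
        1.14890083, -0.15483277]), 'qd': array([-0.00044009, -0.00026422, -0.00011813,  0.00014988, -0.00025576,
       -0.00126006,  0.00096686]), 'tau': array([ 1.34806673e-03, -6.20369267e+01, -2.18410335e+00, -2.49950159e+01,
        1.38969292e-02,  2.30431680e-03,  2.04794475e-05]), 'tcp_pos': array([0.20598391, 0.59008833, 0.23132562]), 'eef_rot': array([1.08415130e-05, 1.67134955e-01, 9.85934027e-01, 3.25206442e-05]), 'contact_force': array([0.47357231, 0.376241  , 0.19547442]), 'wrist_torque': array([ 0.01029342, -0.03723712, -0.0310836 ]), 'width': 0.0853411065587308} -0.0187
```

```bash
python3 - <<'E'
import cv2,numpy as np
a=cv2.imread("pics/scene1.png")[170:340,150:420]; b=cv2.imread("pics/top1.png")[150:310,130:440]
a=cv2.resize(a,None,fx=1.75,fy=1.75,interpolation=2); b=cv2.resize(b,None,fx=1.9,fy=1.9,interpolation=2)
w=max(a.shape[1],b.shape[1]); f=lambda i:cv2.copyMakeBorder(i,0,0,0,w-i.shape[1],0)
cv2.imwrite("pics/c1.png",np.vstack([f(a),f(b)])[:600])
E
cat > fit.py <<'E'
# stand pose from board-top points (top camera) + tumbler circles
from h import *
z=np.load("top.npz"); d=z["d"]; W=cam_pts("top",d); im=z["im"]
def stand(n):
    z=np.load(n+".npz"); W=cam_pts(n,z["d"]); im=z["im"]
    roi=(W[...,0]>.36)&(W[...,0]<.74)&(W[...,1]>-.02)&(W[...,1]<.22)&(z["d"]>0)
    m=roi&(W[...,2]>.007)&(W[...,2]<.022); p=W[m]
    r=cv2.minAreaRect((p[:,:2]*1000).astype(np.float32)); print(n,"board rect",r,np.median(p[:,2]))
    m=roi&(W[...,2]>.044)&(W[...,2]<.075)&(im.max(-1)>0); q=W[m]
    vx,vy,x0,y0=cv2.fitLine((q[:,:2]*1000).astype(np.float32),cv2.DIST_HUBER,0,.01,.01).ravel()
    print(" arm line",np.degrees(np.arctan2(vy,vx)),x0,y0,"ext",np.percentile(q,[1,99],axis=0).round(3).tolist())
    hsv=cv2.cvtColor(im,cv2.COLOR_BGR2HSV); red=roi&((hsv[...,0]<8)|(hsv[...,0]>172))&(hsv[...,1]>140)&(W[...,2]>.02)
    print(" red",red.sum(),W[red].mean(0).round(4) if red.any() else "", np.percentile(W[red],[2,98],axis=0).round(3).tolist() if red.any() else "")
    for x,y in [(.416,-.25),(.522,-.055),(.485,-.146),(.37,-.114)]:
        t=(abs(W[...,2]-.085)<.006)&(np.hypot(W[...,0]-x,W[...,1]-y)<.045)
        c,rad=cv2.minEnclosingCircle((W[t][:,:2]*1000).astype(np.float32))
        print(" tum",np.round(c,1),round(rad,1),t.sum(),"z",np.median(W[t][:,2]).round(4),"bgr",np.median(im[t],0))
stand("top"); stand("scene")
E
python3 fit.py
```

```text
top board rect ((546.6873168945312, 98.71636962890625), (373.712890625, 236.63693237304688), 2.022359609603882) 0.013574919291928942
 arm line 14.475793 554.2068 106.196945 ext [[0.46, 0.077, 0.044], [0.659, 0.15, 0.068]]
 red 89 [0.4236 0.0713 0.033 ] [[0.415, 0.048, 0.025], [0.434, 0.095, 0.038]]
 tum [ 420.5 -254.9] 29.3 397 z 0.0849 bgr [ 85. 141. 213.]
 tum [528.4 -57.1] 29.3 377 z 0.0848 bgr [182.  78. 149.]
 tum [ 489.7 -151. ] 29.2 389 z 0.0848 bgr [180.  76. 147.]
 tum [ 373.8 -118.2] 29.0 409 z 0.0848 bgr [209. 119.  50.]
scene board rect ((544.2582397460938, 101.55364990234375), (302.38397216796875, 102.44416809082031), 14.764599800109863) 0.015558718795949774
 arm line 14.530463 547.5722 99.07123 ext [[0.461, 0.073, 0.044], [0.662, 0.147, 0.068]]
 red 77 [0.4243 0.0686 0.0323] [[0.416, 0.047, 0.025], [0.437, 0.092, 0.037]]
 tum [ 421.2 -256.1] 30.1 403 z 0.0867 bgr [ 86. 127. 205.]
 tum [528.7 -58.7] 29.4 233 z 0.0865 bgr [164.  79. 128.]
 tum [ 490.7 -152.5] 29.0 293 z 0.0866 bgr [164.  71. 125.]
 tum [ 375.4 -119.6] 29.6 339 z 0.0865 bgr [198.  97.  65.]
```

View pics/c1.png

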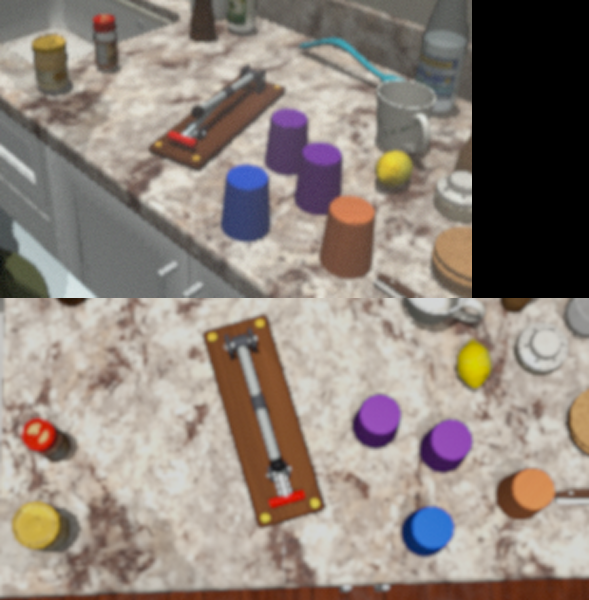

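Candidates in the top picture: copper (405,253), purple (330,214) and (364,229), blue (354,272). The copper one at (405,253), world about (0.42, -0.255), fits the description. The stand's board is at about (265,213), with the red bar at (280,252). Next I move above the stand for a close wrist look and check reachability.

```bash
cat >> h.py <<'E'
YAW=np.radians(14.6); O=np.array([.6485,.129,0])
import os,json
if os.path.exists("stand.json"): YAW,ox,oy=json.load(open("stand.json")); O=np.array([ox,oy,0])
ex=np.array([np.cos(YAW),np.sin(YAW),0]); ey=np.array([-np.sin(YAW),np.cos(YAW),0]); ez=np.array([0,0,1.])
def S(x,z,y=0): return O+x*ex+y*ey+z*ez
def tool(a):
    """tool tilted a deg forward in the stand's plane -> R (columns x,y,z)"""
    a=np.radians(a); z=np.sin(a)*ex-np.cos(a)*ez; return np.column_stack([np.cross(ey,z),ey,z])
def at(p,a,back):
    """TCP position so that point p lies 'back' behind TCP along the tool axis"""
    return p+back*tool(a)[:,2]
def armpt(th,r):
    g=np.radians(5)+th; return S(-r*np.cos(g),.04+r*np.sin(g))
def knee(th):
    f=np.radians(171.3)-th; return S(-.19+.0405*np.cos(f),.022+.0405*np.sin(f))
def wristW(d,p,R):
    P=cam_pts("wrist",d); H=np.array(vision.camera_info("wrist")["hand_eye"])
    return (P@H[:3,:3].T+H[:3,3])@R.T+p
E
cat > b.py <<'E'
from h import *
for nm,p,a,b in [("grip0",armpt(0,.168),30,.0187),("gripU",armpt(.95,.168),15,.0187),("k1",knee(1.9),25,-.02),("k2",knee(2.66),25,-.007),("tum",armpt(.97,.33),29,.05),("tum2",armpt(.97,.18),29,0)]:
    q=ctrl.ik(at(p,a,b),R2q(tool(a))); print(nm,np.round(at(p,a,b),3),None if q is None else np.round(q,2))
ctrl.movep(S(-.16,.30),R2q(tool(0))); p,R=tcp(); im,d=vision.grab_frame("wrist")
np.savez("w.npz",im=im,d=d,p=p,R=R); cv2.imwrite("pics/w1.png",im); W=wristW(d,p,R)
roi=(W[...,0]>.36)&(W[...,0]<.74)&(W[...,1]>-.02)&(W[...,1]<.22)&(d>0)
hsv=cv2.cvtColor(im,cv2.COLOR_BGR2HSV); red=roi&((hsv[...,0]<8)|(hsv[...,0]>172))&(hsv[...,1]>140)&(W[...,2]>.022)
print("red",red.sum(),np.median(W[red],0),np.percentile(W[red],[2,98],axis=0).round(3).tolist(),get_state()["time"])
m=roi&(W[...,2]>.046)&(W[...,2]<.075); q=W[m]
vx,vy,x0,y0=cv2.fitLine((q[:,:2]*1000).astype(np.float32),cv2.DIST_HUBER,0,.01,.01).ravel()
print("arm",np.degrees(np.arctan2(vy,vx)),x0,y0,np.percentile(q,[1,99],axis=0).round(3).tolist())
m=(roi&(W[...,2]>.0085)&(W[...,2]<.02)).astype(np.uint8); m=cv2.morphologyEx(m,cv2.MORPH_OPEN,np.ones((5,5)))
n,l,st,_=cv2.connectedComponentsWithStats(m); k=1+st[1:,4].argmax(); q=W[l==k]
print("board",cv2.minAreaRect((q[:,:2]*1000).astype(np.float32)),np.median(q[:,2]))
print("expected knee",knee(0),"ball",armpt(0,.197))
E
python3 b.py
```

```text
grip0 [0.496 0.089 0.038] None
gripU [0.571 0.109 0.167] [-0.09  0.38 -0.19  1.96  0.14  0.54  1.46]
k1 [0.475 0.084 0.076] [ 0.47  0.58 -1.03  2.46  1.82  0.55 -0.26]
k2 [0.499 0.09  0.041] [ 0.53  0.82 -1.23  2.44  1.81  0.83 -0.22]
tum [0.515 0.094 0.284] [-0.5   0.07  0.31  2.13 -0.11  0.44  1.72]
tum2 [0.563 0.107 0.197] [-0.11  0.27 -0.14  2.17  0.13  0.2   1.47]
red 1003 [0.46793279 0.07665368 0.36197291] [[0.417, 0.027, 0.031], [0.516, 0.151, 0.397]] 3.1417
arm 14.702603 551.3587 105.13383 [[0.461, 0.075, 0.047], [0.659, 0.149, 0.068]]
board ((543.2373046875, 103.02383422851562), (298.1143493652344, 100.04708862304688), 14.696972846984863) 0.01517045967601155
expected knee [0.42589399 0.07101548 0.02812606] ball [0.45858673 0.0795313  0.05716968]
```

View pics/w1.png

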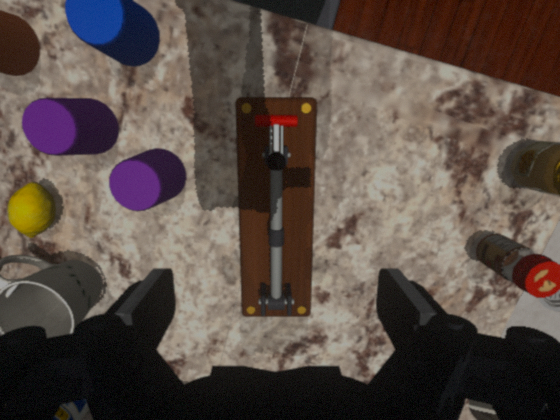

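The wrist view shows the stand square: red bar at (277,120), ball at (277,160), hinge at (276,300). Board and arm-line fits agree on the origin (0.6477, 0.1304) and yaw 14.7°. Next I scan the reachable tilts.

```bash
python3 - <<'E'
import json,math; json.dump([math.radians(14.7),.6477,.1304],open("stand.json","w"))
E
python3 - <<'E'
from h import *
def ok(p,a,b): 
    q=ctrl.ik(at(p,a,b),R2q(tool(a))); return None if q is None else np.round(q,2).tolist()
for a in [-10,0,10,15,20,25]: print("grip0",a,ok(armpt(0,.168),a,.0157),"U",ok(armpt(.955,.168),a,.0157))
for a in [0,10,15,20]: print("k",a,ok(knee(1.9),a,-.02),ok(knee(2.66),a,-.007))
E
```

```text
grip0 -10 [-0.17, 0.63, -0.09, 1.92, 0.08, 0.77, 1.52] U [-0.17, 0.57, -0.1, 1.57, 0.06, 1.18, 1.54]
grip0 0 [-0.18, 0.56, -0.08, 2.07, 0.09, 0.51, 1.51] U [-0.17, 0.48, -0.1, 1.72, 0.06, 0.94, 1.54]
grip0 10 [-0.19, 0.52, -0.06, 2.23, 0.11, 0.22, 1.49] U [-0.16, 0.41, -0.1, 1.88, 0.06, 0.68, 1.54]
grip0 15 [0.08, 0.53, -0.44, 2.3, 1.24, 0.23, 0.36] U [-0.16, 0.38, -0.1, 1.96, 0.06, 0.55, 1.54]
grip0 20 [0.53, 0.8, -1.23, 2.38, 1.62, 0.79, -0.04] U [-0.16, 0.35, -0.09, 2.04, 0.07, 0.4, 1.53]
grip0 25 [0.52, 0.81, -1.23, 2.45, 1.83, 0.83, -0.24] U [-0.16, 0.33, -0.08, 2.12, 0.07, 0.26, 1.53]
k 0 [-0.17, 0.49, -0.09, 2.05, 0.07, 0.6, 1.52] [-0.18, 0.57, -0.08, 2.03, 0.08, 0.54, 1.51]
k 10 [-0.17, 0.43, -0.07, 2.22, 0.09, 0.32, 1.51] [-0.18, 0.52, -0.06, 2.2, 0.1, 0.25, 1.5]
k 15 [0.09, 0.44, -0.44, 2.3, 0.82, 0.26, 0.76] [0.08, 0.54, -0.44, 2.28, 1.15, 0.24, 0.45]
k 20 [0.23, 0.46, -0.63, 2.38, 1.51, 0.28, 0.07] [0.53, 0.8, -1.23, 2.35, 1.6, 0.8, -0.02]
```

```bash
cat > c.py <<'E'
from h import *
a=5; q=R2q(tool(a)); b=.0157
ctrl.movep(at(armpt(0,.168),a,b)+[0,0,.06],q); ctrl.movel(at(armpt(0,.168),a,b),max_speed=.08)
ctrl.close_gripper(30); s=get_state(); print("w",s["width"],s["contact_force"])
if .010<s["width"]<.020:
    for th in np.linspace(0,.955,11)[1:]:
        ctrl.movel(at(armpt(th,.168),a,b),max_speed=.06); s=get_state()
        print(round(th,2),np.round(s["contact_force"],1),np.round(s["width"],4))
    ctrl.pause(.2); ctrl.ungrasp(); ctrl.movel(tcp()[0]+ez*.05-ex*.02)
    ctrl.movel(S(-.20,.32)); 
print(get_state()["time"])
p,R=tcp(); im,d=vision.grab_frame("wrist"); np.savez("w2.npz",im=im,d=d,p=p,R=R)
im2,d2=vision.grab_frame("scene"); np.savez("s2.npz",im=im2,d=d2)
cv2.imwrite("pics/w2.png",np.hstack([cv2.resize(im[60:360,130:430],(400,400)),cv2.resize(im2[140:280,200:340],(400,400),interpolation=2)]))
E
python3 c.py
```

```text
w 0.012865760177348416 [0.04216268 0.84514978 1.43079709]
0.1 [ 2.7  3.4 -1. ] 0.0126
0.19 [ 3.7  3.1 -1.9] 0.0128
0.29 [ 4.9  5.2 -3.1] 0.0125
0.38 [ 5.1  4.  -4.5] 0.0127
0.48 [ 4.6  3.6 -4.6] 0.0131
0.57 [ 5.4  4.1 -5.1] 0.0128
0.67 [ 4.9  3.8 -5.5] 0.0124
0.76 [ 3.   5.1 -6.4] 0.0123
0.86 [ 1.8  5.  -4.7] 0.0123
0.96 [ 0.7  4.8 -0.9] 0.0125
12.1667
```

View pics/w2.png

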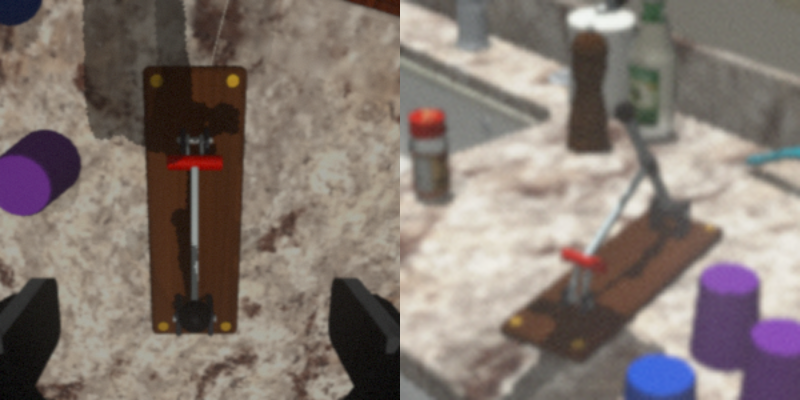

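The arm is up at left (190,312). The red bar is at (195,162), raised in front of its foot lugs, with a thin central upper link. I measure the bar and ball, then press.

```bash
cat > red.py <<'E'
from h import *
def meas(f):
    z=np.load(f); W=wristW(z["d"],z["p"],z["R"]); im=z["im"]
    L=(W-O)@np.column_stack([ex,ey,ez]); hsv=cv2.cvtColor(im,cv2.COLOR_BGR2HSV)
    roi=(abs(L[...,1])<.035)&(L[...,0]>-.25)&(L[...,0]<.04)&(z["d"]>0)&(L[...,2]<.23)
    red=roi&((hsv[...,0]<8)|(hsv[...,0]>172))&(hsv[...,1]>140)&(L[...,2]>.03)
    print("red",red.sum(),np.median(L[red],0).round(4),np.percentile(L[red],[5,95],axis=0).round(3).tolist())
    b=roi&(L[...,2]>.18); print("ball",b.sum(),np.median(L[b],0).round(4),np.percentile(L[b],[2,98],axis=0).round(3).tolist())
    for zz in [.07,.09,.11,.15,.17]:
        r=roi&(abs(L[...,2]-zz)<.006); print(zz,r.sum(),np.median(L[r],0).round(4) if r.any() else "")
if __name__=="__main__":
    import sys; meas(sys.argv[1])
    for t in (1.9,1.95,2.0,2.39,2.66): print(t,((knee(t)-O)@np.column_stack([ex,ey,ez])).round(4))
E
python3 red.py w2.npz
```

```text
red 478 [-0.1789  0.0003  0.0675] [[-0.184, -0.022, 0.062], [-0.171, 0.022, 0.069]]
ball 470 [-1.086e-01  1.000e-04  2.023e-01] [[-0.115, -0.01, 0.192], [-0.098, 0.009, 0.206]]
0.07 511 [-0.1769  0.0003  0.0679]
0.09 121 [-0.1275  0.0003  0.0901]
0.11 125 [-0.0858  0.0002  0.1099]
0.15 0 
0.17 0 
1.9 [-0.1713 -0.      0.0579]
1.95 [-0.1695 -0.      0.0569]
2.0 [-0.1678 -0.      0.0559]
2.39 [-0.1566  0.      0.0449]
2.66 [-0.1517  0.      0.0351]
```

The arm stopped about 0.07 rad short: knee measured at brace ≈1.7, arm ≈0.89. I regrasp more firmly and finish raising before pressing.

```bash
cat > d.py <<'E'
from h import *
a=5; q=R2q(tool(a)); b=.0157
p0=at(armpt(.887,.168),a,b); ctrl.movep(p0+ez*.06-ex*.005,q); ctrl.movel(p0,max_speed=.08)
ctrl.close_gripper(60); print(get_state()["width"],np.round(get_state()["contact_force"],1))
for th in (.92,.95,.98,1.0):
    ctrl.movel(at(armpt(th,.168),a,b),max_speed=.04); s=get_state(); f=np.array(s["contact_force"])
    print(th,np.round(f,1),np.round((s["tcp_pos"]-at(armpt(th,.168),a,b))*1e3,1))
    if np.linalg.norm(f)>25: break
ctrl.pause(.2); ctrl.ungrasp(); ctrl.movel(tcp()[0]+ez*.05-ex*.02); ctrl.movel(S(-.20,.32))
p,R=tcp(); im,d=vision.grab_frame("wrist"); np.savez("w3.npz",im=im,d=d,p=p,R=R); print(get_state()["time"])
E
python3 d.py; python3 red.py w3.npz|head -2
```

```text
0.018640461268584173 [-1.4  0.6  2.9]
0.92 [-3.6  0.6  4.9] [-0.   0.3  0.2]
0.95 [-4.7  1.4  5.1] [0.  0.3 0.2]
0.98 [-4.5  1.4  5.4] [-0.1  0.3  0.1]
1.0 [-8.2  0.8  3.3] [-1.8 -0.2 -0.8]
18.025
red 427 [-0.1648  0.0003  0.0599] [[-0.17, -0.022, 0.056], [-0.158, 0.022, 0.062]]
ball 485 [-9.470e-02  1.000e-04  2.109e-01] [[-0.1, -0.01, 0.201], [-0.084, 0.01, 0.215]]
```

```bash
cat > e.py <<'E'
from h import *
a=10; sh=-.004; t=tool(a)
def P(th,g): return knee(th)-(.007+g)*t[:,2]+sh*ex
ctrl.close_gripper(20)
ctrl.movep(P(2.05,.06),R2q(t)); f0=np.array(get_state()["contact_force"])
ctrl.movel(P(2.05,.004),max_speed=.08)
for th,g in [(2.1,-.001),(2.2,-.001),(2.3,-.001),(2.4,-.001),(2.5,-.001),(2.6,-.001),(2.66,-.001),(2.66,-.003)]:
    ctrl.movel(P(th,g),max_speed=.03); s=get_state(); f=np.array(s["contact_force"])-f0
    print(th,np.round(f,1),np.round((s["tcp_pos"]-P(th,g))*1e3,1))
    if np.linalg.norm(f)>38: break
ctrl.movel(tcp()[0]-.08*t[:,2]); ctrl.movel(S(-.20,.32)); ctrl.ungrasp()
p,R=tcp(); im,d=vision.grab_frame("wrist"); np.savez("w4.npz",im=im,d=d,p=p,R=R); print(get_state()["time"])
im2,d2=vision.grab_frame("scene")
cv2.imwrite("pics/w4.png",np.hstack([cv2.resize(im[60:360,130:430],(400,400)),cv2.resize(im2[140:280,200:340],(400,400),interpolation=2)]))
E
python3 e.py; python3 red.py w4.npz
```

```text
2.1 [-1.  -0.1 -0.1] [-0.   0.  -0.1]
2.2 [-5.8 -0.7  8.4] [-0.3 -0.1  0.2]
2.3 [-3.7 -1.3  7.3] [-0.1 -0.1  0.3]
2.4 [-0.8 -0.6 -0.4] [ 0.2  0.  -0.1]
2.5 [-1.4 -0.5 -0.6] [ 0.   0.  -0.2]
2.6 [-0.1 -0.3  0.7] [-0.1  0.  -0.2]
2.66 [-4.2 -2.  12. ] [-0.3 -0.1  0.6]
2.66 [-10.9  -3.   31. ] [-0.3 -0.1  1.8]
25.775
red 388 [-0.1537  0.0003  0.0426] [[-0.158, -0.022, 0.036], [-0.147, 0.023, 0.044]]
ball 464 [-9.550e-02  1.000e-04  2.105e-01] [[-0.101, -0.01, 0.201], [-0.085, 0.009, 0.215]]
0.07 77 [-0.1184  0.0002  0.0699]
0.09 77 [-0.0948  0.0002  0.0901]
0.11 83 [-0.0707  0.0002  0.11  ]
0.15 21 [-0.0664  0.0002  0.1511]
0.17 14 [-0.0774  0.0006  0.1676]
1.9 [-0.1713 -0.      0.0579]
1.95 [-0.1695 -0.      0.0569]
2.0 [-0.1678 -0.      0.0559]
2.39 [-0.1566  0.      0.0449]
2.66 [-0.1517  0.      0.0351]
```

View pics/w4.png

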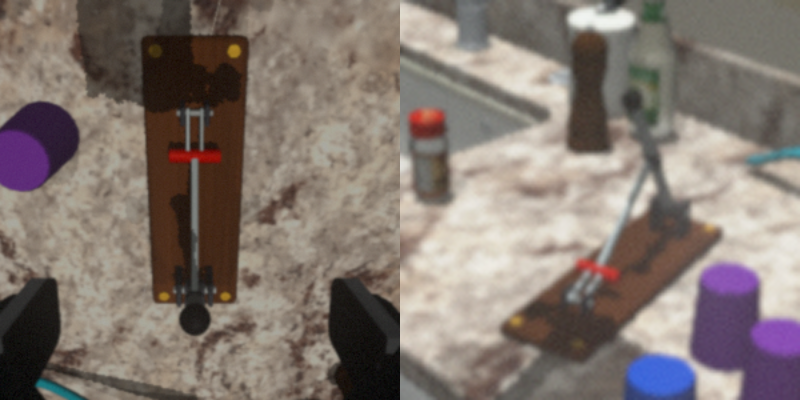

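The brace is snapped home: the knee is at z≈0.036, the bar at left (195,156) is past the lugs, and the arm holds. Now I go above the copper tumbler for a close check crop.

```bash
cat > f.py <<'E'
from h import *
c=np.array([.4207,-.2555,0])
ctrl.movep(c+[0,0,.26],R2q(tool(0))); p,R=tcp(); im,d=vision.grab_frame("wrist"); W=wristW(d,p,R); cv2.imwrite("pics/w5.png",im)
t=(abs(W[...,2]-.085)<.006)&(np.hypot(W[...,0]-c[0],W[...,1]-c[1])<.05)
cc,r=cv2.minEnclosingCircle((W[t][:,:2]*1000).astype(np.float32)); print(cc,r,t.sum(),np.median(W[t],0),np.median(im[t],0))
for s in (1,-1):
    f=c+s*.05*ey; m=(np.hypot(W[...,0]-f[0],W[...,1]-f[1])<.02)&(d>0); print("finger zone z",s,m.sum(),np.percentile(W[m][:,2],[50,95,99]).round(3) if m.any() else "")
for r_ in (.30,.197): 
    for a in (20,25,29): print(r_,a,ctrl.ik(at(armpt(.97,r_),a,-.005+.04),R2q(tool(a))) is not None)
print(get_state()["time"])
E
python3 f.py
```

```text
(421.5216369628906, -254.94879150390625) 29.205610275268555 2746 [ 0.41985138 -0.25551351  0.086316  ] [32. 54. 95.]
finger zone z 1 13601 [0.327 0.342 0.345]
finger zone z -1 13308 [0.327 0.341 0.344]
0.3 20 True
0.3 25 True
0.3 29 True
0.197 20 True
0.197 25 True
0.197 29 True
27.1583
```

View pics/w5.png

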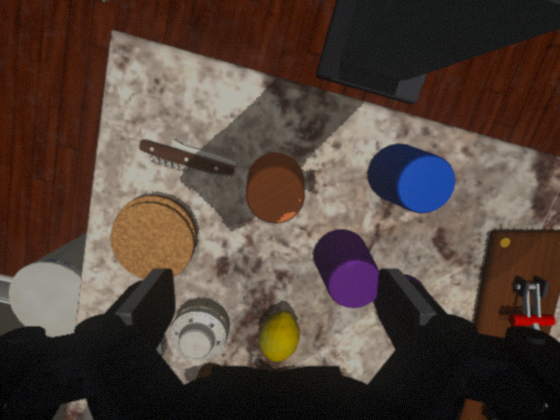

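The copper tumbler is at (275,188), alone apart from a flat knife at (190,158), and the fingers clear it. Its centre is (0.421, -0.255), agreeing with the fixed cameras.

```bash
cat > g.py <<'E'
from h import *
c=np.array([.421,-.2553,.0423]); A=29.4; TH=.970; L=.0377
ctrl.movel(c,max_speed=.12); ctrl.close_gripper(30); s=get_state(); print("w",s["width"],np.round(s["contact_force"],1))
if s["width"]<.05: raise SystemExit
ctrl.movel(c+ez*.26,max_speed=.12); print("lift",get_state()["width"],np.round(get_state()["contact_force"],1))
q=R2q(tool(A))
for r in (.345,.335,.325,.315,.305):
    try: ctrl.movep(at(armpt(TH,r),A,L),q); break
    except ctrl.Unreachable: pass
print("pre",r,get_state()["time"],np.round(get_state()["qpos"],2))
p,R=tcp(); im,d=vision.grab_frame("scene"); im2,_=vision.grab_frame("wrist"); print(np.round((p-at(armpt(TH,r),A,L))*1e3,1))
cv2.imwrite("pics/g.png",np.hstack([cv2.resize(im[100:280,180:360],(400,400)),cv2.resize(im2,(400,400))]))
E
python3 g.py
```

```text
w 0.0603839189326195 [-1.4  1.3  8. ]
lift 0.06018649138717892 [ 0.  -0.5 -1.6]
pre 0.345 33.1417 [-0.03  0.02 -0.19  2.11 -0.03  0.5   1.64]
[ 0.4 -1.2 -0. ]
```

View pics/g.png

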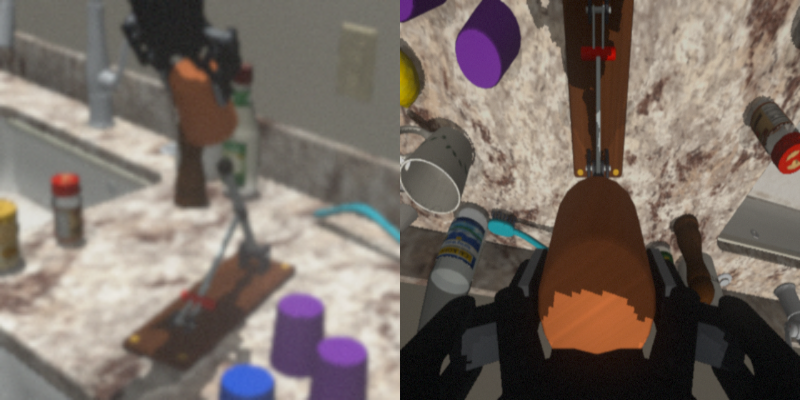

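The tumbler is held upside down, in line with the arm above the ball (left image: mouth at ~(205,125), ball at (228,168)). Inserting along the axis with force watch.

```bash
cat > i.py <<'E'
from h import *
A=29.4; TH=.970; L=.0377; t=tool(A)[:,2]
ctrl.movel(at(armpt(TH,.205),A,L),max_speed=.05); ctrl.pause(.2)
f0=np.array(get_state()["contact_force"]); print("base",np.round(f0,1))
for r in np.arange(.204,.188,-.001):
    ctrl.movel(at(armpt(TH,r),A,L),max_speed=.02); ctrl.pause(.05); f=np.array(get_state()["contact_force"])-f0
    print(round(r,4),np.round(f,2),"ax",round(float(-f@t),2))
    if -f@t>1.8 or np.linalg.norm(f)>4: break
print(get_state()["time"])
im,d=vision.grab_frame("scene"); im2,_=vision.grab_frame("wrist")
cv2.imwrite("pics/i.png",np.hstack([cv2.resize(im[100:280,180:360],(400,400)),cv2.resize(im2,(400,400))]))
E
python3 i.py
```

```text
Traceback (most recent call last):
  File "i.py", line 3, in <module>
    ctrl.movel(at(armpt(TH,.205),A,L),max_speed=.05); ctrl.pause(.2)
    ~~~~~~~~~~^^^^^^^^^^^^^^^^^^^^^^^^^^^^^^^^^^^^^^
station.Unreachable: the arm cannot follow that straight line within its joint ranges
```

```bash
python3 - <<'E'
from h import *
for A in (29.4,27,25,22,20):
    print(A,[(r,None if (q:=ctrl.ik(at(armpt(.97,r),A,.0377),R2q(tool(A)))) is None else np.round(q,2).tolist()) for r in (.27,.22,.197)])
E
```

```text
29.4 [(0.27, [-0.06, 0.16, -0.18, 2.16, 0.06, 0.31, 1.54]), (0.22, [-0.12, 0.26, -0.13, 2.18, 0.12, 0.19, 1.48]), (0.197, [0.11, 0.32, -0.44, 2.18, 0.77, 0.2, 0.84])]
27 [(0.27, [-0.06, 0.17, -0.19, 2.13, 0.06, 0.38, 1.54]), (0.22, [-0.1, 0.27, -0.16, 2.14, 0.13, 0.27, 1.47]), (0.197, [-0.12, 0.31, -0.13, 2.15, 0.15, 0.22, 1.45])]
25 [(0.27, [-0.06, 0.18, -0.2, 2.1, 0.07, 0.44, 1.53]), (0.22, [-0.09, 0.27, -0.17, 2.11, 0.13, 0.33, 1.47]), (0.197, [-0.11, 0.32, -0.15, 2.12, 0.16, 0.28, 1.44])]
22 [(0.27, [-0.05, 0.19, -0.21, 2.05, 0.07, 0.52, 1.53]), (0.22, [-0.07, 0.29, -0.2, 2.07, 0.13, 0.41, 1.47]), (0.197, [-0.08, 0.33, -0.19, 2.07, 0.16, 0.37, 1.44])]
20 [(0.27, [-0.05, 0.2, -0.21, 2.02, 0.07, 0.57, 1.52]), (0.22, [-0.06, 0.3, -0.21, 2.04, 0.13, 0.47, 1.46]), (0.197, [-0.07, 0.34, -0.2, 2.04, 0.16, 0.42, 1.44])]
```

The joint-6 limit blocks an exact 29.4° tilt at the bottom. A 25° tilt is 4° off the axis, well inside the ±14 mm clearance, and stays on the same arm branch.

```bash
sed -i 's/^A=29.4; TH/A=25; TH/; s/^ctrl.movel(at(armpt(TH,.205),A,L),max_speed=.05)/ctrl.movel(at(armpt(TH,.335),A,L),R2q(tool(A)),max_speed=.05); print(np.round(tool(A).T@tcp()[1],2).tolist()); ctrl.movel(at(armpt(TH,.205),A,L),max_speed=.05)/' i.py; python3 i.py
```

```text
[[1.0, -0.0, -0.0], [0.0, 1.0, -0.0], [0.0, 0.0, 1.0]]
base [ 0.3 -0.5 -1.9]
0.204 [-1.    0.8   0.22] ax 0.52
0.203 [-0.18  1.34 -0.03] ax -0.1
0.202 [-0.21  0.33  1.15] ax 1.09
0.201 [0.36 0.34 0.55] ax 0.31
0.2 [ 0.6   0.6  -0.13] ax -0.43
0.199 [-1.21  0.04  0.29] ax 0.76
0.198 [-0.55  0.06  0.71] ax 0.86
0.197 [-3.72 -0.29  5.96] ax 6.96
38.95
```

View pics/i.png

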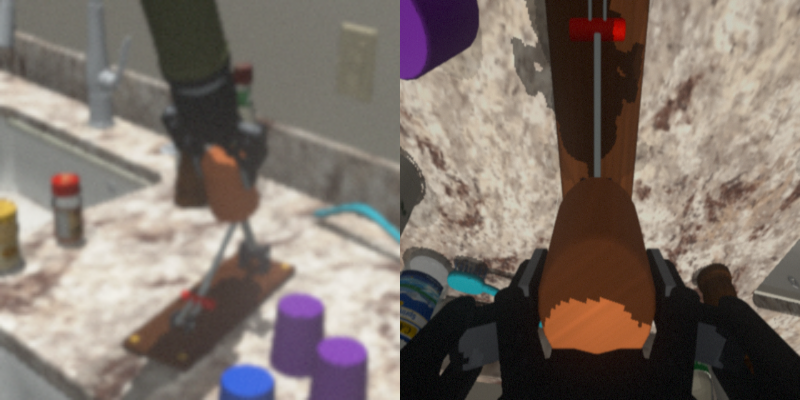

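Contact was at r=0.197, as predicted: the floor rests on the ball. Next I ease the tumbler toward its natural hang about the ball, release, retreat along the tool axis and look.

```bash
cat > j.py <<'E'
from h import *
bc=armpt(.970,.186)
for a in (25,20,15):
    ctrl.movel(at(bc,a,.0265-.0007),R2q(tool(a)),max_speed=.02); print(a,np.round(get_state()["contact_force"],1))
ctrl.pause(.3); ctrl.ungrasp(); ctrl.pause(.4)
ctrl.movel(tcp()[0]-.12*tool(15)[:,2],max_speed=.1); ctrl.movel(tcp()[0]-.10*ex+.03*ez); ctrl.pause(.5)
print(get_state()["time"],np.round(get_state()["contact_force"],1))
p,R=tcp(); im2,d2=vision.grab_frame("wrist"); np.savez("w6.npz",im=im2,d=d2,p=p,R=R)
im,d=vision.grab_frame("scene"); np.savez("s6.npz",im=im,d=d)
cv2.imwrite("pics/j.png",np.hstack([cv2.resize(im[120:260,200:340],(400,400),interpolation=2),cv2.resize(im2,(400,400))]))
E
python3 j.py; python3 red.py w6.npz|head -1
python3 - <<'E'
from h import *
z=np.load("s6.npz"); W=cam_pts("scene",z["d"]); L=(W-O)@np.column_stack([ex,ey,ez])
hsv=cv2.cvtColor(z["im"],cv2.COLOR_BGR2HSV); m=(abs(L[...,1])<.06)&(L[...,0]>-.25)&(L[...,0]<.05)&(L[...,2]>.1)&(L[...,2]<.26)&(hsv[...,1]>90)&(hsv[...,0]<20)
q=L[m]; print(len(q),np.percentile(q,[1,50,99],axis=0).round(3).tolist())
E
```

```text
25 [-0.5 -0.2 -0.9]
20 [-0.   0.8  0. ]
15 [ 0.9 -0.1  1.7]
43.6083 [-0.4 -0.4  0.9]
red 443 [-0.1525  0.0016  0.0428] [[-0.158, -0.023, 0.038], [-0.112, 0.023, 0.179]]
666 [[-0.122, -0.033, 0.135], [-0.108, -0.012, 0.189], [-0.074, 0.023, 0.223]]
```

View pics/j.png

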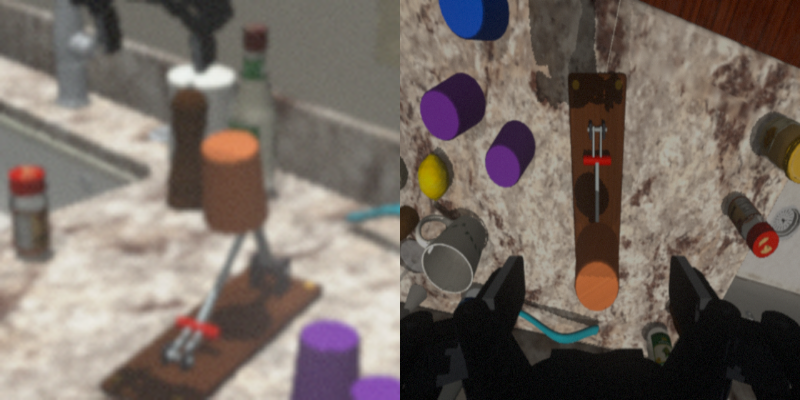

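The tumbler hangs upside down on the arm (left, 235,180), the knee is still home at z≈0.036, and the robot is clear. Handing in.

```bash
python3 -c "
from h import *
print(ticket.close_job(), get_state()['time'])"
```

```text
the job is handed in; nothing more can be done
the job is handed in; nothing more can be done
```

The stand is up with the brace snapped home, the copper tumbler is hanging upside down on the arm's ball end, and I handed the job in at about 44 s.

- **Arm:** The first lift left it about 0.07 rad short. I regrasped it and raised it to its stop.
- **Brace:** I pressed the knee bar past dead centre. It took about 10 N to go through and peaked at about 33 N when pressing against its stop. The knee measured home at about x = -153 mm, 36 mm up, both right after the snap and after the tumbler was hung.
- **Tumbler:** I slid it along the arm until the inside of its bottom met the ball, where expected, with about 7 N. I then eased it to a 15° lean before releasing it, and it stayed there.
- **Last check:** The pictures before hand-in show the tumbler hanging and the gripper clear. The lemon and both jars look undisturbed, but I judged that by eye and did not measure them again.
- **Deviation:** A wrist joint limit kept me from matching the arm's angle exactly, so the tumbler was tilted 25° instead of 29.4° while sliding on. Nothing touched on the way in.

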